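# Measure the fallen giraffe at the pricing counter

## Robot

A 7-joint arm with a two-finger parallel gripper is mounted at the origin on the work surface. World frame = base frame: x ahead of the robot, y to its left, z up, the work surface at z = 0. Lengths are in mm, angles in degrees, forces in N, time in s.
With the tool pointing down it reaches from about 425 to 875 mm from the base axis. Payload 4.7 kg.
Tool frame: the origin (TCP) lies midway between the tips of the shut fingers; the grasp point (between the pads) lies 19 mm behind it; z points along the fingers, y is the line along which they close (so a half turn about z gives the same grasp; the last joint's range is limited). The gripper opens to 87 mm and grips with 3 to 60 N. Pads are 19 mm wide; open, the fingers measure 117 mm over their backs; the gripper's body (75 mm by 190 mm) begins 51 mm behind the grasp point.
Start: joints at [77.183, 18.392, -4.016, 83.108, 1.295, 78.541, -3.26], TCP at [153.095, -631.734, 222.587] pointing down, gripper open.
Joint ranges: [-163.93, 163.93], [-17.29, 119.83], [-79.2, 71.16], [3.27, 140.29], [-89.18, 269.18], [5.43, 117.66], [-154.24, 154.24]. Speed limits (degrees/s): [147.25, 147.25, 180, 180, 180, 180, 180].

## Interface

Orientations are given as [roll, pitch, yaw] about the fixed x, y, z axes, in that order (R = Rz(yaw) Ry(pitch) Rx(roll)).
In Python, from cell import sensors, optics, bot gives the robot as it stands.
- The arm moves only by the tool send_rows, never from a script. Its arguments are lists of equal length, an entry for each row: "claw": the closure, from -1 (fully open) to 1 (shut); "xyz": the shift along the tool's x, y, z in cm, a list of three; "turn": the turn about the tool's z in rad. A call has 1 to 12 rows; each row is the pose to reach, as a shift and turn from the pose commanded when the call began, along the tool's axes at that moment; what a row does not reach only later rows make up. A row lasts 1/10 s, in which the tool goes at most 50 mm and 8.59 degrees, less where a joint would pass 70% of its speed; a pose out of reach is approached as far as the arm can. A call with a gripper value outside its range is refused whole. The fingers move at their own pace and stop on an object; the grip force is fixed at half the most. Time passes only in rows, so rows that repeat a pose let the fingers close. It gives the time, the measured TCP pose, the force, the opening and the grip force at its end, in the units of the state.
- sensors.get_obs(): the state, without advancing time (a new reading comes with each control period).
- optics.snapshot(name): name is "side" or "top" or "wrist"; returns the picture (420x560x3 uint8, red, green, blue); there is no depth.
- optics.calibration(name): a dict with "fx", "fy", "cx", "cy" (pixels), "k1" (the pictures are not rectified: a ray, as slopes to the right and down, at radius r is drawn at 1 + k1 r^2 times it, then the intrinsics apply), "R" (3x3) and "t" (3): a world point X has camera coordinates R X + t; the wrist camera has in their place "mount" (4x4, takes a point from camera to tool coordinates, whose origin is the TCP and whose axes are the flange's). Camera axes: x right, y down, z forward; pixel columns grow to the right and rows downward; lengths in mm; the calibration is good to about 2 mm. A picture is of the moment at which its call begins: read the wrist's pose just before it. calibration takes no time and is no camera call.
- bot.hand_in(): hands the job in; it is judged then, once.
The state is a dict: "time_s": time; "joint_positions": joint angles; "qvel": joint speeds; "tau": joint torques, N m; "eef_pos": TCP position; "eef_rot": TCP orientation; "ft_force": force on the tool from outside, world axes, zero at the start; "moment": the same for the moment, N m; "grip_width": finger opening in mm; "finger_force": force on a finger pad.
Only numpy, scipy, OpenCV 4.12 (cv2) and the standard library are available. Lean on these libraries where they do the work, as an engineer would, in place of code of your own. Each camera call takes 0.05 s, during which the arm holds its last target. There are 200 camera calls.

## Task

The wooden giraffe has fallen over on the shop's pricing counter: set it down upright, not dropped, on the square metal plate of the height gauge's board and let go of it. Then pull the gauge's sprung blade up by its black grip until the pointer is level with the tips of the giraffe's horns, hold it there for a good second to read it, and ease the blade all the way back down before letting go. Leave the giraffe standing on the plate and the other goods on the counter where they are.

Things in the scene. Friction and masses are not known exactly. Their poses are not given: they have to be found in the camera images.
- giraffe: Wooden giraffe, 190 mm tall, 0.2 to 0.4 kg, on a weighted dark plinth 64 (x) x 56 (y) x 20 mm. Starts lying on its -y side. Origin: centre of the plinth's underside; own z runs up to the horns, x to where the head looks. Body (58 x 32 mm) at z 61-95 mm, straight neck z 95-161, head z 161-183 (out to x 52), horns to 190. Centre of mass about z 52 mm.
- giraffe_neck (a point): Point inside the middle of the giraffe's neck, at x 15, z 122 mm in its frame. The neck is 22 mm (giraffe's x) by 18 mm (giraffe's y).
- giraffe_top (a point): Level of the tips of the giraffe's horns, at x 12, z 190 mm in its frame.
- board: Height gauge's fixed wooden board, 300 (x) x 150 (y) x 15 mm, on the counter. Origin: centre of its underside. The column stands at x = -110 mm in a dark socket 62 mm square whose top is 31 mm above the counter, with a clamp screw to -y; the metal standing plate lies at x = +60 mm.
- stand_plate (a point): Centre of the thin square metal plate (115 mm square) inlaid in the board's top, 15 mm above the counter, where the thing to be measured stands; axes as the board's.
- column: Fixed grey upright column of the gauge, 40 x 36 mm, clamped in the board's socket at a height that differs from time to time: its top is 75 mm above this origin. The origin lies on its axis, axes as the board's.
- blade (a joint): How far the sprung blade is pulled straight up out of the column (m): 0 home, at most 0.14. A spring pulls it home: about 5 N at 0, 10 N at 0.08.
- grip (a point): Centre of the black plastic grip on top of the blade, which moves with it: a block 32 (board's x) x 14 (board's y) x 40 mm high; at home its underside is 15 mm above the column's top. Pinch it across the board's y.
- pointer (a point): Tip of the steel pointer, a 4 mm thick tongue that sticks out 25 mm from the top of the grip towards the plate; the point lies on its upper face, 20 mm above the grip's centre. It is this upper face that is brought level with the horns.
- elephant: bystander on the counter, not part of the job; origin at the centre of its underside: wooden elephant figure, about 150 mm long, 100 mm tall.
- jewel_box: bystander on the counter, not part of the job; origin at the centre of its underside: flat black box 87 x 122 x 37 mm.
- dvd_stack: bystander on the counter, not part of the job; origin at the centre of its underside: stack of three film cases, 135 x 190 x 42 mm.
- brass_vase: bystander on the counter, not part of the job; origin at the centre of its underside: brass vase, 100 mm wide, 150 mm tall.
- tumbler: bystander on the counter, not part of the job; origin at the centre of its underside: glass tumbler, 76 mm wide, 100 mm tall.
- tape_roll: bystander on the counter, not part of the job; origin at the centre of its underside: roll of paper tape lying flat, 90 mm wide, 24 mm high.
- gift_box: bystander on the counter, not part of the job; origin at the centre of its underside: cardboard gift box 113 x 113 x 96 mm.
Things that resemble listed ones, but are neither listed nor needed, are in the scene too. What is shaped like the giraffe but pink is not meant.

How it is judged:
By the outcome, as a careful person would: the job done as asked, in the order asked, and still so for the second after the job is handed in, with the robot touching nothing.
It also fails if it takes over 72 s, if anything falls off the work surface, if the arm or the gripper's body presses on something with over 40 N, if the wrist force passes 120 N, or if a joint passes its speed limit or range.

## Working session

There is one attempt and no reset: what is moved stays moved. The work goes in short steps, Python scripts to look and compute and a tool call to move; the robot and the scene stay as the last step left them, time stands still between calls to the robot, and variables do not carry over. Pictures are saved under pics/ and viewed, at most 10 in all, crops included, and the job is handed in when it is done.

Besides the shell and the picture viewer there is one more tool, called after "Request:" by a JSON object that holds its "api" and its "payload". send_rows: Moves the arm, as the interface text tells. Its arguments: {"type":"object","properties":{"claw":{"type":"array","items":{"type":"number"}},"xyz":{"type":"array","items":{"type":"array","items":{"type":"number"}}},"turn":{"type":"array","items":{"type":"number"}}},"required":["claw","xyz","turn"]}

```bash
mkdir -p pics; ls; python3 - <<'E'
from cell import sensors, optics, bot
import cv2,numpy as np
s=sensors.get_obs();print(s)
for n in("side","top","wrist"):
    im=optics.snapshot(n);cv2.imwrite(f"pics/{n}0.png",im[:,:,::-1])
    c=optics.calibration(n);print(n,{k:np.round(v,4).tolist() for k,v in c.items()})
E
```

```text
pics
{'time_s': 0.0, 'joint_positions': array([77.18329266, 18.44013111, -4.01548958, 83.17610911,  1.29713342,
       78.54210601, -3.26027718]), 'qvel': array([-0.02308153, -0.03550652, -0.01453465, -0.05239276,  0.01724709,
        0.02933693, -0.03882911]), 'tau': array([-4.02518690e-04, -4.91289425e+01, -4.03987085e-01, -3.12529314e+01,
       -6.37701340e-02,  4.37008368e-02,  1.78666255e-04]), 'eef_pos': array([ 152.91449534, -631.1678976 ,  221.43882336]), 'eef_rot': array([-1.79887020e+02,  7.98679750e-03,  1.36266006e+01]), 'ft_force': array([-0.8746421 , -0.01686434, -0.31671066]), 'moment': array([-0.07802783,  0.0153399 , -0.05055327]), 'finger_force': 0.0, 'grip_width': 86.63394475750478}
side {'fx': 502.3764, 'fy': 502.3764, 'cx': 281.7878, 'cy': 202.972, 'k1': 0.0062, 'R': [[-0.8888, -0.4582, 0.0066], [-0.3506, 0.6706, -0.6537], [0.2951, -0.5833, -0.7567]], 't': [457.1038, 234.586, 1513.4703]}
top {'fx': 472.2037, 'fy': 472.2037, 'cx': 281.3356, 'cy': 207.3727, 'k1': -0.0711, 'R': [[-0.0586, -0.9983, -0.0044], [-0.9746, 0.0581, -0.2165], [0.2164, -0.0084, -0.9763]], 't': [64.5676, 509.6054, 1170.6838]}
wrist {'fx': 290.6461, 'fy': 290.6461, 'cx': 278.614, 'cy': 204.6841, 'k1': -0.0414, 'mount': [[-0.0009, -0.9658, -0.2594, 72.4168], [1.0, -0.001, 0.0001, -1.0864], [-0.0004, -0.2594, 0.9658, -162.7965], [0.0, 0.0, 0.0, 1.0]]}
```

View pics/top0.png

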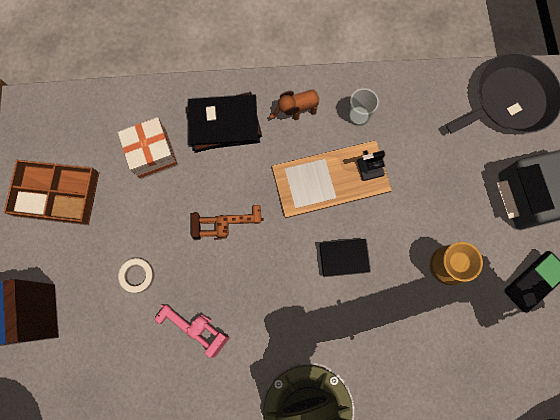

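View pics/side0.png

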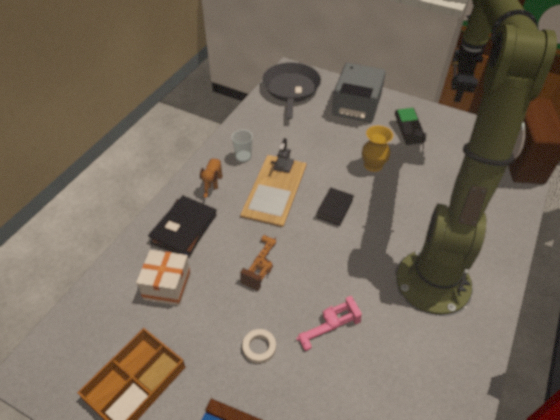

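The top view shows the brown giraffe lying at about (190–262, 205–240), plinth left and head right. The pink look-alike is at (155–228, 305–355) and the brown elephant at (295,102). The gauge board is at (272–392, 142–217), with its plate at (310,183) and column at (372,165). The brown one at (225,222) fits by colour and by its dark plinth, so I'll confirm it in an enlarged crop.

```bash
cat > h.py <<'E'
import numpy as np,cv2
from cell import sensors,optics,bot
from scipy.spatial.transform import Rotation as Ro
def pose(n,s=None):
    c=optics.calibration(n)
    if 'R' in c: return c,np.array(c['R']),np.array(c['t'])
    M=np.array(c['mount']);A=np.eye(4);A[:3,:3]=Ro.from_euler('xyz',s['eef_rot'],degrees=True).as_matrix();A[:3,3]=s['eef_pos']
    T=np.linalg.inv(A@M);return c,T[:3,:3],T[:3,3]
def ray(n,uv,s=None):
    c,R,t=pose(n,s);p=np.array([(uv[0]-c['cx'])/c['fx'],(uv[1]-c['cy'])/c['fy']]);q=p.copy()
    for _ in range(20): q=p/(1+c['k1']*(q@q))
    d=R.T@np.array([q[0],q[1],1.]);return -R.T@t,d/np.linalg.norm(d)
def plane(n,uv,z,s=None):
    o,d=ray(n,uv,s);return o+d*(z-o[2])/d[2]
def tri(obs):  # [(name,uv[,s])]
    A=np.zeros((3,3));b=np.zeros(3);L=[ray(*x) for x in obs]
    for o,d in L: P=np.eye(3)-np.outer(d,d);A+=P;b+=P@o
    X=np.linalg.solve(A,b);return X,[float(np.linalg.norm((np.eye(3)-np.outer(d,d))@(X-o))) for o,d in L]
def proj(n,X,s=None):
    c,R,t=pose(n,s);x=R@np.asarray(X,float)+t;q=x[:2]/x[2];q=q*(1+c['k1']*(q@q));return np.array([c['fx']*q[0]+c['cx'],c['fy']*q[1]+c['cy']])
def crop(im,x,y,w,h,W=400,H=300):
    return cv2.resize(im[y:y+h,x:x+w],(W,H),interpolation=cv2.INTER_CUBIC)
E
python3 - <<'E'
from h import *
t=cv2.imread('pics/top0.png');s=cv2.imread('pics/side0.png')
m=np.vstack([np.hstack([crop(t,180,180,100,75),crop(t,300,130,100,75)]),np.hstack([crop(s,220,220,100,75),crop(s,240,130,80,60)])])
cv2.imwrite('pics/m1.png',m)
hsv=cv2.cvtColor(t,cv2.COLOR_BGR2HSV)
# board outline in top by colour
mk=cv2.inRange(hsv,(8,60,90),(25,255,255));mk[:130]=0;mk[225:]=0;mk[:,:268]=0;mk[:,400:]=0
c=max(cv2.findContours(cv2.morphologyEx(mk,3,np.ones((9,9))),0,2)[0],key=cv2.contourArea)
r=cv2.minAreaRect(c);print(r)
for p in cv2.boxPoints(r):print(p,plane('top',p,15).round(1))
wh=cv2.inRange(hsv,(0,0,150),(180,60,255));wh[:150]=0;wh[215:]=0;wh[:,:280]=0;wh[:,345:]=0
r=cv2.minAreaRect(max(cv2.findContours(wh,0,2)[0],key=cv2.contourArea));print(r)
for p in cv2.boxPoints(r):print(p,plane('top',p,15).round(1))
print('plate',plane('top',r[0],15))
for p in [(192,225),(200,237),(200,211),(257,213)]:print(p,plane('top',p,20).round(1))
E
```

```text
((331.5588073730469, 178.2353057861328), (54.57051086425781, 110.59623718261719), 75.96376037597656)
[271.2941  165.17648] [641.6  54.6  15. ]
[378.58823 138.35297] [ 702.2 -248.1   15. ]
[391.82352 191.29413] [ 548.4 -268.1   15. ]
[284.5294  218.11765] [491.7  27.2  15. ]
((310.2059326171875, 182.8235321044922), (40.503448486328125, 42.201194763183594), 75.96376037597656)
[284.82358 168.29411] [630.4  18.1  15. ]
[325.76474 158.05882] [653.1 -96.2  15. ]
[335.5883  197.35295] [ 540.6 -113.9   15. ]
[294.64713 207.58824] [518.9  -1.7  15. ]
plate [585.17155161 -48.33925072  15.        ]
(192, 225) [486.7 274.4  20. ]
(200, 237) [453.1 253.7  20. ]
(200, 211) [523.5 252.1  20. ]
(257, 213) [509.   99.8  20. ]
```

View pics/m1.png

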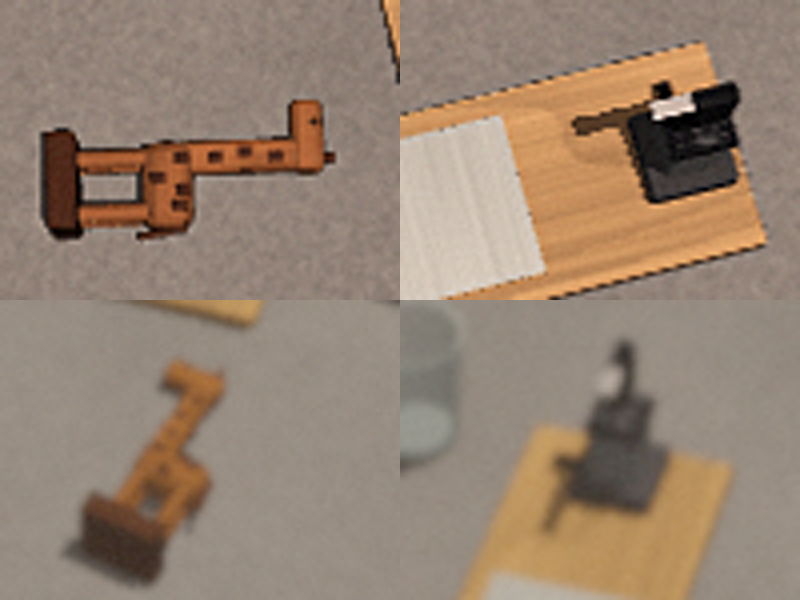

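The crop confirms it: the brown giraffe is lying with its plinth to +y and its head towards −y, looking along +x. Its head is at top px (252–261, 205–223). The light pointer on the gauge is at top px (363,156) and side px (280,148). The tool can't tilt, so I'll pinch the head across the giraffe's x and let it swing upright in the grip. First I'll hover over it.

Request:
{"api": "send_rows", "payload": {"claw": [-1, -1, -1, -1, -1, -1, -1, -1, -1, -1, -1, -1], "xyz": [[47.3, -22.6, -9.8], [47.3, -22.6, -9.8], [47.3, -22.6, -9.8], [47.3, -22.6, -9.8], [47.3, -22.6, -9.8], [47.3, -22.6, -9.8], [47.3, -22.6, -9.8], [47.3, -22.6, -9.8], [47.3, -22.6, -9.8], [47.3, -22.6, -9.8], [47.3, -22.6, -9.8], [47.3, -22.6, -9.8]], "turn": [-1.334, -1.334, -1.334, -1.334, -1.334, -1.334, -1.334, -1.334, -1.334, -1.334, -1.334, -1.334]}}

```text
time_s: 1.35
eef_pos: [563.9, -294.2, 321.0]
eef_rot: [179.8, -0.2, 90.6]
ft_force: [-0.9, -0.6, 0.3]
grip_width: 87.2
finger_force: 0.0
```

Request:
{"api": "send_rows", "payload": {"claw": [-1, -1, -1, -1, -1, -1, -1, -1, -1, -1], "xyz": [[39, -6, 7], [39, -6, 7], [39, -6, 7], [39, -6, 7], [39, -6, 7], [39, -6, 7], [39, -6, 7], [39, -6, 7], [39, -6, 7], [39, -6, 7]], "turn": [0, 0, 0, 0, 0, 0, 0, 0, 0, 0]}}

```text
time_s: 2.35
eef_pos: [498.6, 89.5, 250.2]
eef_rot: [-180.0, 0.1, 90.2]
ft_force: [0.3, -0.0, 0.3]
grip_width: 87.2
finger_force: 0.0
```

```bash
python3 - <<'E'
from h import *
import pickle
s=sensors.get_obs();im=optics.snapshot('wrist')[:,:,::-1].copy();cv2.imwrite('pics/w1.png',im);pickle.dump(s,open('w1.pkl','wb'))
print(s['eef_pos'],s['eef_rot'])
cv2.imwrite('pics/w1b.png',cv2.resize(im,(800,600)))
print(tri([('top',(363,156.2)),('side',(279.6,148.4))]))
E
```

```text
[498.5784369   89.46553324 250.23006419] [-1.79974176e+02  7.77122264e-02  9.01821160e+01]
(array([ 614.73910844, -176.66349263,  130.3060646 ]), [0.06772606168114607, 0.0677260616810313])
```

View pics/w1b.png

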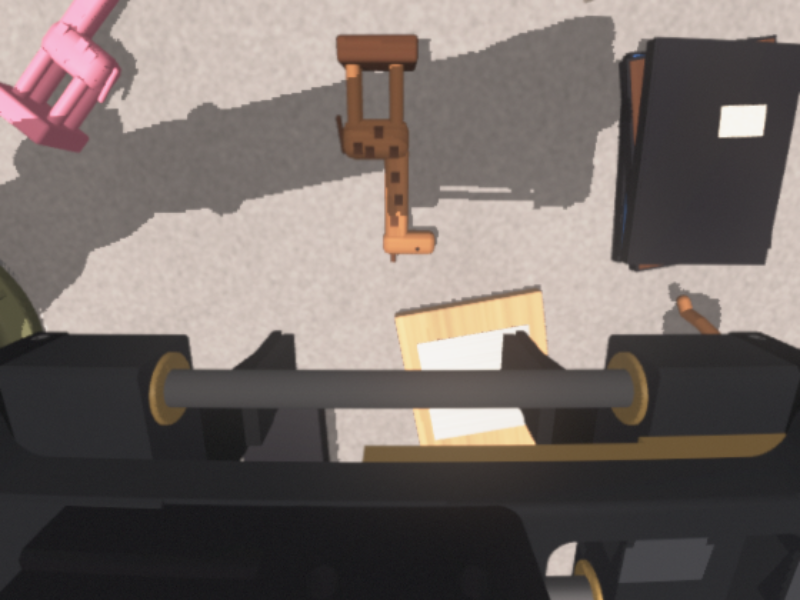

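The wrist picture (scaled ×1.43) shows the head at (384–434, 234–254), the neck centre near (397,185) and the plinth at (337–417, 35–68). I'll cast those pixels onto low planes.

```bash
python3 - <<'E'
from h import *
import pickle
s=pickle.load(open('w1.pkl','rb'));k=.7
for n,p,z in [('muzzle',(434,243),12),('back',(384,243),12),('horn side',(409,254),15),('neckside',(415,234),15),('neck',(399,180),20),('neckup',(395,210),15),('plinthL',(339,37),40),('plinthR',(416,37),40),('horn',(393,259),10)]:
    print(n,plane('wrist',np.array(p)*k,z,s).round(1))
for n,p,z in [('head muzzle',(256.3,205.5),12),('head back',(257.5,223),12),('tophead',(253,212),15),('outer',(261,212),15)]: print(n,plane('top',p,z).round(1))
E
```

```text
muzzle [534.7 103.1  12. ]
back [486.2 103.   12. ]
horn side [510.5  92.8  15. ]
neckside [516.  112.2  15. ]
neck [500.6 162.3  20. ]
neckup [496.9 134.8  15. ]
plinthL [451.6 275.1  40. ]
plinthR [514.  275.1  40. ]
horn [494.9  86.9  10. ]
head muzzle [531.5 101.1  12. ]
head back [483.3 100.1  12. ]
tophead [513.4 110.6  15. ]
outer [512.2  89.2  15. ]
```

Request:
{"api": "send_rows", "payload": {"claw": [-1, -1, -1, -1, -1, -1, -1, -1, -1, -1, -1], "xyz": [[1.2, 1.1, 5], [1.2, 1.1, 10], [1.2, 1.1, 15], [1.2, 1.1, 18], [1.2, 1.1, 20], [1.2, 1.1, 21.5], [1.2, 1.1, 23], [1.2, 1.1, 24], [1.2, 1.1, 24.5], [1.2, 1.1, 24.5], [1.2, 1.1, 24.5]], "turn": [0, 0, 0, 0, 0, 0, 0, 0, 0, 0, 0]}}

```text
time_s: 3.5
eef_pos: [510.8, 101.5, 6.2]
eef_rot: [179.9, 0.0, 90.1]
ft_force: [-0.4, 0.3, -0.5]
grip_width: 86.8
finger_force: 0.0
```

Request:
{"api": "send_rows", "payload": {"claw": [-0.2, 0, 0.2, 0.3, 0.5, 0.7, 1, 1, 1, 1], "xyz": [[0, 0, 0], [0, 0, 0], [0, 0, 0], [0, 0, 0], [0, 0, 0], [0, 0, 0], [0, 0, 0], [0, 0, 0], [0, 0, 0], [0, 0, 0]], "turn": [0, 0, 0, 0, 0, 0, 0, 0, 0, 0]}}

```text
time_s: 4.5
eef_pos: [509.9, 101.3, 5.5]
eef_rot: [-180.0, 0.0, 90.1]
ft_force: [-1.1, -0.7, 2.9]
grip_width: 49.8
finger_force: 30.0
```

Request:
{"api": "send_rows", "payload": {"claw": [1, 1, 1, 1, 1, 1, 1, 1, 1, 1, 1, 1], "xyz": [[0.09, 0, -1.2], [0.24, 0, -2.3], [0.46, 0, -3.4], [0.74, 0, -4.4], [1.08, 0, -5.4], [1.48, 0, -6.4], [1.94, 0, -7.3], [2.46, 0, -8.3], [3.04, 0, -9.2], [3.66, 0, -10.0], [4.34, 0, -10.8], [5.07, 0, -11.6]], "turn": [0, 0, 0, 0, 0, 0, 0, 0, 0, 0, 0, 0]}}

```text
time_s: 5.7
eef_pos: [510.0, 152.5, 122.1]
eef_rot: [-180.0, 0.0, 90.1]
ft_force: [0.3, -0.1, -3.1]
grip_width: 49.5
finger_force: 30.0
```

```bash
python3 - <<'E'
from h import *
a=optics.snapshot('side')[:,:,::-1];b=optics.snapshot('wrist')[:,:,::-1]
cv2.imwrite('pics/m2.png',np.hstack([crop(a,190,170,160,120),crop(b,0,0,560,420)]))
print(sensors.get_obs()['ft_force'])
E
```

```text
[ 0.17720212  1.32205405 -3.07316256]
```

View pics/m2.png

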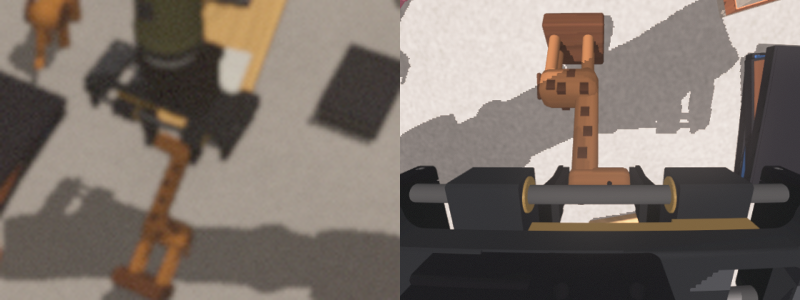

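Request:
{"api": "send_rows", "payload": {"claw": [1, 1, 1, 1, 1, 1, 1, 1, 1, 1, 1, 1], "xyz": [[0.55, 0, -0.5], [1.12, 0, -1.0], [1.7, 0, -1.5], [2.33, 0, -1.95], [2.97, 0, -2.35], [3.61, 0, -2.75], [4.95, 0, -3.4], [6.36, 0, -3.9], [7.8, 0, -4.4], [9.5, 0, -4.6], [9.5, 0, -4.6], [9.5, 0, -4.6]], "turn": [0, 0, 0, 0, 0, 0, 0, 0, 0, 0, 0, 0]}}

```text
time_s: 7.0
eef_pos: [509.6, 247.5, 167.4]
eef_rot: [-180.0, 0.0, 90.2]
ft_force: [-0.6, -0.6, -3.4]
grip_width: 50.0
finger_force: 30.0
```

```bash
python3 - <<'E'
from h import *
a=optics.snapshot('side')[:,:,::-1];b=optics.snapshot('wrist')[:,:,::-1]
cv2.imwrite('pics/m3.png',np.hstack([crop(a,190,170,160,120),crop(b,0,0,560,420)]))
print(sensors.get_obs()['ft_force'],sensors.get_obs()['moment'])
E
```

```text
[ 0.54687684  0.19763455 -3.27321647] [-0.34483174 -0.1900236   0.03302519]
```

View pics/m3.png

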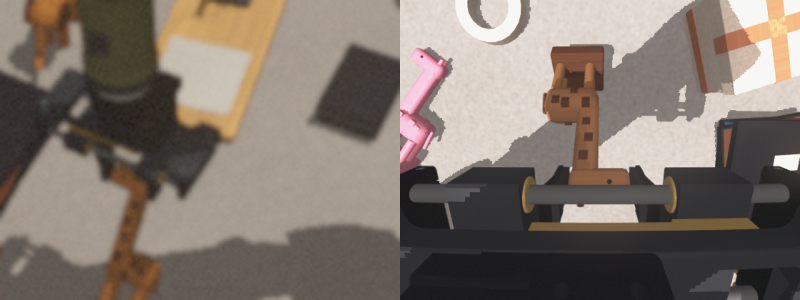

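The side view shows the giraffe hanging from the head, with the plinth still swung out to +y. In the wrist crop the plinth is at (577,68), so grip friction is holding it tilted. I'll work out the angle.

```bash
python3 - <<'E'
from h import *
s=sensors.get_obs();g=s['eef_pos']+[0,0,4.5];print(s['eef_pos'])
k=1.4
# plinth underside near/far edges: bottom-corner line at image top row 47, near-face/upper-surface edge row 66
for r,(yg,zg) in [(47,(None,None))]: pass
def pt(th,x,y,z): # th tilt from upright; giraffe z axis leans so plinth goes +y
    d=z-172; # along axis
    up=np.array([0,-np.sin(th),np.cos(th)]); yy=np.array([0,np.cos(th),np.sin(th)])
    return g+np.array([x-28,0,0])+d*up+y*yy
for deg in range(0,75,10):
    th=np.radians(deg);q=[(proj('wrist',pt(th,0,a,b),s)/k).round(0)+[400,0] for a,b in [(28,0),(28,20),(-28,0),(-28,20)]]
    print(deg,[x.tolist() for x in q], 'low',min(pt(th,0,a,0)[2] for a in(28,-28)))
E
```

```text
[510.02703323 245.95260463 167.11144925]
0 [[581.0, 119.0], [580.0, 121.0], [581.0, 153.0], [580.0, 156.0]] low -0.38855074659554134
10 [[580.0, 100.0], [579.0, 104.0], [581.0, 135.0], [580.0, 139.0]] low -2.6376332393693573
20 [[579.0, 81.0], [577.0, 86.0], [581.0, 116.0], [580.0, 122.0]] low 0.40775446510948044
30 [[577.0, 61.0], [576.0, 68.0], [580.0, 98.0], [579.0, 105.0]] low 8.655079802481
40 [[575.0, 39.0], [573.0, 48.0], [578.0, 78.0], [578.0, 87.0]] low 21.85375196571715
50 [[572.0, 16.0], [570.0, 28.0], [577.0, 58.0], [576.0, 69.0]] low 39.6027359799883
60 [[568.0, -9.0], [567.0, 7.0], [574.0, 36.0], [574.0, 50.0]] low 61.362737947440166
70 [[562.0, -37.0], [561.0, -15.0], [571.0, 13.0], [571.0, 30.0]] low 86.47259121938399
```

Its tilt is about 37° from vertical. I'll lift it a little and shuttle it briskly along y, so that inertia plus gravity works it towards upright in the grip.

Request:
{"api": "send_rows", "payload": {"claw": [1, 1, 1, 1, 1, 1, 1, 1, 1, 1, 1, 1], "xyz": [[0, 0, -3], [0, 0, -3], [4, 0, -3], [4, 0, -3], [0, 0, -3], [0, 0, -3], [4, 0, -3], [4, 0, -3], [0, 0, -3], [0, 0, -3], [0, 0, -3], [0, 0, -3]], "turn": [0, 0, 0, 0, 0, 0, 0, 0, 0, 0, 0, 0]}}

```text
time_s: 8.3
eef_pos: [509.8, 247.2, 197.1]
eef_rot: [-180.0, -0.0, 90.0]
ft_force: [-0.3, -0.9, -3.3]
grip_width: 49.9
finger_force: 30.0
```

```bash
cat > tilt.py <<'E'
from h import *
import sys
s=sensors.get_obs();b=optics.snapshot('wrist')[:,:,::-1].copy();cv2.imwrite(f'pics/{sys.argv[1]}.png',b)
g=s['eef_pos']+[0,0,4.5]
def pt(th,x,y,z):
    up=np.array([0,-np.sin(th),np.cos(th)]);yy=np.array([0,np.cos(th),np.sin(th)])
    return g+np.array([x-28,0,0])+(z-172)*up+y*yy
hsv=cv2.cvtColor(b,cv2.COLOR_BGR2HSV);m=cv2.inRange(hsv,(2,100,40),(16,255,255));m[235:]=0;m[:,:200]=0;m[:,300:]=0
n,l,st,_=cv2.connectedComponentsWithStats(m);i=1+np.argmax(st[1:,4]);print('blob',st[i],s['eef_pos'].round(1),s['ft_force'].round(1),s['moment'].round(2))
for d in range(-10,60,5):
    v=min(proj('wrist',pt(np.radians(d),0,28,z),s)[1] for z in(0,20));print(d,round(v),end='; ')
E
python3 tilt.py w3
```

```text
blob [ 212  184   73   51 2831] [509.8 247.2 197.1] [-0.3 -0.9 -3.3] [-0.15 -0.18 -0.02]
-10 192; -5 180; 0 167; 5 154; 10 141; 15 128; 20 114; 25 100; 30 86; 35 71; 40 56; 45 40; 50 23; 55 6;
```

View pics/w3.png

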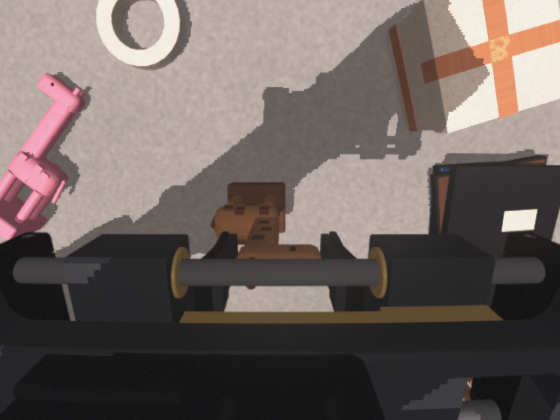

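The giraffe now hangs almost upright: the plinth's top edge at row 183 means about −6° of tilt. I'll carry it gently over the plate.

Request:
{"api": "send_rows", "payload": {"claw": [1, 1, 1, 1, 1, 1, 1, 1, 1, 1, 1, 1], "xyz": [[-0.3, 0.1, -0.7], [-1.5, 0.5, -1.4], [-3.7, 1.3, -2], [-6.8, 2.4, -2], [-10.5, 3.7, -2], [-14.3, 5, -2], [-18.2, 6.4, -2], [-21.8, 7.6, -2], [-25, 8.7, -2], [-27.6, 9.6, -2], [-29.1, 10.2, -2], [-29.5, 10.3, -2]], "turn": [0, 0, 0, 0, 0, 0, 0, 0, 0, 0, 0, 0]}}

```text
time_s: 9.55
eef_pos: [613.9, -51.0, 217.6]
eef_rot: [180.0, 0.0, 89.8]
ft_force: [-0.4, 0.1, -3.4]
grip_width: 49.8
finger_force: 30.0
```

```bash
python3 tilt.py w4
```

```text
blob [ 210  200   76   35 1843] [613.9 -51.  217.6] [-0.4  0.1 -3.4] [-0.1  -0.14  0.  ]
-10 192; -5 180; 0 167; 5 154; 10 141; 15 127; 20 114; 25 100; 30 86; 35 71; 40 55; 45 40; 50 23; 55 6;
```

View pics/w4.png

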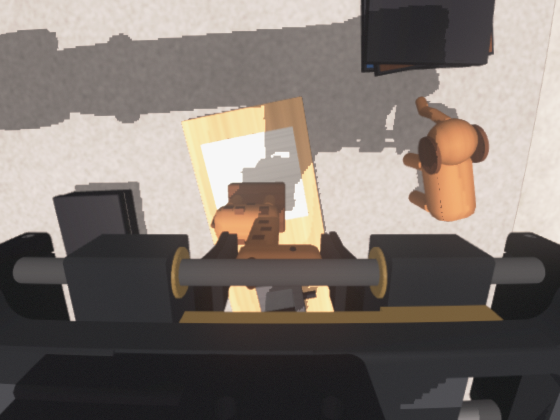

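The plinth's far edge is again at row 183 (about −6° tilt), and it sits over the plate. I'll lower slowly with a slight −y drag so the first contact helps to right it.

Request:
{"api": "send_rows", "payload": {"claw": [1, 1, 1, 1, 1, 1, 1, 1, 1, 1, 1, 1], "xyz": [[0.3, 0, 0.5], [0.6, 0, 1], [0.7, 0, 1.5], [0.7, 0, 2], [0.7, 0, 2.4], [0.7, 0, 2.6], [0.65, 0, 2.7], [0.6, 0, 2.8], [0.55, 0, 2.9], [0.5, 0, 3.0], [0.4, 0, 3.1], [0.3, 0, 3.2]], "turn": [0, 0, 0, 0, 0, 0, 0, 0, 0, 0, 0, 0]}}

```text
time_s: 10.8
eef_pos: [613.3, -45.0, 185.5]
eef_rot: [180.0, 0.0, 90.1]
ft_force: [-0.4, -0.5, -3.5]
grip_width: 49.3
finger_force: 30.0
```

Request:
{"api": "send_rows", "payload": {"claw": [1, 1, 1, 1], "xyz": [[-0.1, 0, 0.1], [-0.2, 0, 0.2], [-0.3, 0, 0.3], [-0.3, 0, 0.3]], "turn": [0, 0, 0, 0]}}

```text
time_s: 11.2
eef_pos: [613.7, -48.0, 183.8]
eef_rot: [179.9, 0.0, 90.0]
ft_force: [-0.5, 0.2, 4.7]
grip_width: 49.5
finger_force: 30.0
```

Request:
{"api": "send_rows", "payload": {"claw": [1, 1, 1, 1], "xyz": [[-0.1, 0, 0.1], [-0.2, 0, 0.2], [-0.2, 0, 0.2], [-0.2, 0, 0.2]], "turn": [0, 0, 0, 0]}}

```text
time_s: 11.6
eef_pos: [614.5, -49.9, 183.3]
eef_rot: [179.8, 0.1, 90.1]
ft_force: [-1.4, -0.3, 10.8]
grip_width: 49.7
finger_force: 30.0
```

```bash
python3 tilt.py w5
```

```text
blob [ 209  198   74   37 1844] [614.5 -49.9 183.3] [-1.4 -0.3 10.8] [0.03 0.97 0.05]
-10 192; -5 179; 0 167; 5 154; 10 141; 15 127; 20 114; 25 100; 30 85; 35 71; 40 55; 45 39; 50 23; 55 6;
```

```bash
python3 - <<'E'
from h import *
for n in('w4','w5'):
    b=cv2.imread(f'pics/{n}.png');
    for c in (235,257,278): print(n,c,b[172:204:2,c-3:c+4].mean(1).round().astype(int)[:,[0,2]].tolist())
a=cv2.imread('pics/w4.png');b=cv2.imread('pics/w5.png')
cv2.imwrite('pics/m4.png',np.hstack([crop(a,190,120,140,105*1),crop(b,190,120,140,105)]))
E
```

```text
w4 235 [[247, 247], [247, 247], [247, 247], [247, 247], [247, 247], [200, 215], [77, 115], [87, 151], [90, 159], [85, 145], [82, 133], [77, 117], [76, 116], [75, 118], [75, 117], [74, 116]]
w4 257 [[166, 181], [165, 180], [165, 180], [165, 180], [164, 179], [106, 124], [72, 101], [74, 107], [74, 108], [72, 107], [73, 109], [71, 104], [71, 105], [70, 105], [69, 105], [69, 104]]
w4 278 [[162, 176], [162, 177], [161, 177], [158, 172], [158, 174], [91, 113], [68, 99], [70, 105], [70, 106], [69, 106], [69, 105], [69, 104], [69, 105], [68, 105], [67, 106], [67, 106]]
w5 235 [[247, 247], [203, 213], [176, 191], [111, 130], [78, 112], [87, 143], [90, 156], [87, 144], [83, 133], [79, 117], [79, 120], [79, 121], [78, 120], [77, 119], [77, 118], [77, 122]]
w5 257 [[165, 180], [166, 181], [166, 181], [108, 125], [71, 99], [73, 106], [75, 109], [74, 108], [73, 108], [73, 106], [72, 106], [72, 106], [72, 106], [72, 107], [71, 107], [74, 121]]
w5 278 [[164, 179], [163, 178], [160, 175], [93, 113], [67, 97], [70, 104], [70, 106], [69, 106], [70, 105], [69, 104], [70, 106], [70, 106], [70, 107], [70, 107], [69, 104], [67, 102]]
```

View pics/m4.png

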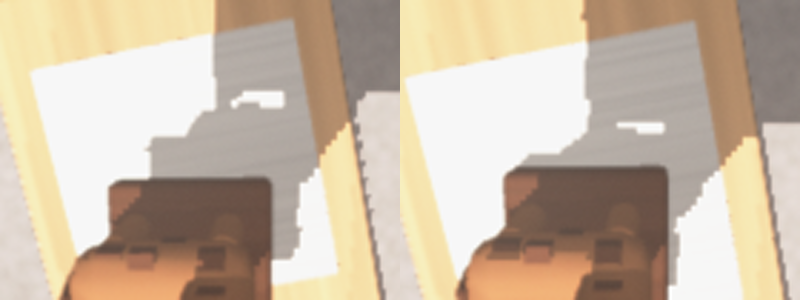

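```bash
python3 - <<'E'
from h import *
s=sensors.get_obs();f=lambda x,y:(190+(x-400)/400*140,120+y/300*105)
for n,p,z in [('plateNL',f(408,80),15),('plateNR',f(694,22),15)]+[(n,f(*p),z) for z in(15,35) for n,p in (('plL',(505,168)),('plR',(667,168)))]:
    print(n,z,plane('wrist',p,z,s).round(1))
print(s['eef_pos'],plane('top',(284.8,168.3),15),plane('top',(294.6,207.6),15))
E
```

```text
plateNL 15 [519.8  -0.8  15. ]
plateNR 15 [632.1  21.1  15. ]
plL 15 [556.5 -36.   15. ]
plR 15 [621.9 -36.1  15. ]
plL 35 [560.1 -32.4  35. ]
plR 35 [621.5 -32.5  35. ]
[614.44335766 -49.91390132 183.25148345] [630.43574771  18.11956416  15.        ] [518.861093    -1.52252891  15.        ]
```

The plinth lags about 13 mm to −y, a tilt of about −4.5°. With the plinth pressed to the plate, I'll move the head 13 mm to −y so that it pivots flush.

Request:
{"api": "send_rows", "payload": {"claw": [1, 1, 1, 1, 1, 1, 1], "xyz": [[-0.3, 0, 0.0], [-0.6, 0, 0.1], [-0.9, 0, 0.1], [-1.2, 0, 0.2], [-1.4, 0, 0.2], [-1.4, 0, 0.2], [-1.4, 0, 0.2]], "turn": [0, 0, 0, 0, 0, 0, 0]}}

```text
time_s: 12.35
eef_pos: [615.8, -60.9, 182.7]
eef_rot: [179.6, -0.1, 90.2]
ft_force: [-1.4, 3.6, 14.4]
grip_width: 49.7
finger_force: 30.1
```

```bash
cat > edge.py <<'E'
from h import *
import sys
s=sensors.get_obs();b=optics.snapshot('wrist')[:,:,::-1].copy();cv2.imwrite(f'pics/{sys.argv[1]}.png',b)
for c in (250,262,278):
    g=cv2.GaussianBlur(b[120:225,c-3:c+4].astype(float).mean((1,2)),(1,3),0).ravel();d=np.diff(g);r=120.5+np.argmin(d)
    print(c,r,[plane('wrist',(c,r),z,s)[1].round(1) for z in(15,35)])
print(s['eef_pos'].round(1),s['ft_force'].round(1),s['moment'].round(2))
E
python3 edge.py w6
```

```text
250 168.5 [np.float64(-34.5), np.float64(-31.8)]
262 168.5 [np.float64(-34.5), np.float64(-31.8)]
278 168.5 [np.float64(-34.5), np.float64(-31.8)]
[615.8 -60.9 182.7] [-1.4  3.6 14.4] [ 1.01  0.6  -0.01]
```

Now flush and upright: the edge is at row 168.5 (about 0°) and the plinth centre is at y≈−61. I'll lift it a touch and recentre it by 12 mm.

Request:
{"api": "send_rows", "payload": {"claw": [1, 1, 1, 1, 1, 1, 1, 1, 1, 1, 1, 1], "xyz": [[0.2, 0, -0.5], [0.2, 0, -1.0], [0.3, 0, -1.2], [0.6, 0, -1.2], [0.9, 0, -1.2], [1.2, 0, -1.2], [1.4, 0, -1.2], [1.4, 0, -1.0], [1.4, 0, -0.8], [1.4, 0, -0.6], [1.4, 0, -0.45], [1.4, 0, -0.45]], "turn": [0, 0, 0, 0, 0, 0, 0, 0, 0, 0, 0, 0]}}

```text
time_s: 13.6
eef_pos: [613.1, -50.1, 182.6]
eef_rot: [-180.0, -0.0, 90.0]
ft_force: [0.4, 0.4, -3.5]
grip_width: 49.6
finger_force: 30.0
```

```bash
python3 edge.py w7
```

```text
250 171.5 [np.float64(-27.5), np.float64(-24.5)]
262 171.5 [np.float64(-27.5), np.float64(-24.5)]
278 171.5 [np.float64(-27.5), np.float64(-24.5)]
[613.1 -50.1 182.6] [ 0.4  0.4 -3.5] [-0.   -0.2   0.02]
```

Request:
{"api": "send_rows", "payload": {"claw": [1, 1, 1], "xyz": [[0, 0, 0.1], [0, 0, 0.2], [0, 0, 0.2]], "turn": [0, 0, 0]}}

```text
time_s: 13.95
eef_pos: [613.6, -49.5, 182.2]
eef_rot: [179.9, 0.0, 90.1]
ft_force: [-1.3, -0.2, 4.6]
grip_width: 49.7
finger_force: 30.0
```

Request:
{"api": "send_rows", "payload": {"claw": [1, 1, 1, 1, 1], "xyz": [[-0.1, 0, 0.1], [-0.3, 0, 0.2], [-0.5, 0, 0.2], [-0.5, 0, 0.2], [-0.5, 0, 0.2]], "turn": [0, 0, 0, 0, 0]}}

```text
time_s: 14.45
eef_pos: [613.9, -52.5, 182.5]
eef_rot: [179.9, -0.1, 90.1]
ft_force: [-4.5, 4.6, 14.9]
grip_width: 49.4
finger_force: 30.1
```

```bash
python3 edge.py w8
```

```text
250 169.5 [np.float64(-27.3), np.float64(-24.5)]
262 169.5 [np.float64(-27.3), np.float64(-24.5)]
278 169.5 [np.float64(-27.3), np.float64(-24.5)]
[613.9 -52.5 182.5] [-4.5  4.6 14.9] [ 0.91  1.69 -0.11]
```

Request:
{"api": "send_rows", "payload": {"claw": [1, 1, 1, -1, -1, -1, -1, -1], "xyz": [[0.1, 0, -0.2], [0.2, 0, -0.3], [0.2, 0, -0.3], [0.2, 0, -0.3], [0.2, 0, -0.3], [0.2, 0, -0.3], [0.2, 0, -0.3], [0.2, 0, -0.3]], "turn": [0, 0, 0, 0, 0, 0, 0, 0]}}

```text
time_s: 15.3
eef_pos: [613.3, -53.2, 181.8]
eef_rot: [-180.0, 0.0, 90.0]
ft_force: [0.5, -0.2, -0.5]
grip_width: 81.3
finger_force: 0.0
```

Request:
{"api": "send_rows", "payload": {"claw": [-1, -1, -1, -1, -1, -1, -1, -1, -1, -1, -1, -1], "xyz": [[0, 0, -1], [0, 0, -3], [0, 0, -6], [0, 0, -10], [0, 0, -14], [-4, 0, -14], [-9, 0, -14], [-14, 0, -14], [-18, 0, -14], [-18, 0, -14], [-18, 0, -14], [-18, 0, -14]], "turn": [0, 0, 0, 0, 0, 0, 0, 0, 0, 0, -0.1, -0.2]}}

```text
time_s: 16.5
eef_pos: [613.6, -232.7, 322.7]
eef_rot: [180.0, -0.0, 101.7]
ft_force: [-0.6, 0.1, 0.3]
grip_width: 87.0
finger_force: 0.0
```

```bash
python3 - <<'E'
from h import *
import pickle
P={}
for n in('wrist','side','top'):
    P[n]=sensors.get_obs();cv2.imwrite(f'pics/{n}9.png',optics.snapshot(n)[:,:,::-1])
pickle.dump(P['wrist'],open('w9.pkl','wb'));s=P['wrist'];print(s['eef_pos'],s['eef_rot'],s['ft_force'])
w,a,t=[cv2.imread(f'pics/{n}9.png') for n in('wrist','side','top')]
print([ (n,proj(n,X,s).round(0)) for n in('wrist','side','top') for X in ([612,-176,130],[585,-54,205])])
cv2.imwrite('pics/m5.png',np.vstack([np.hstack([crop(w,160,30,240,180),crop(w,230,120,120,90)]),np.hstack([crop(a,240,110,80,60),crop(t,280,120,120,90)])]))
E
```

```text
[ 613.58264737 -232.68906605  322.70603987] [ 1.79960235e+02 -1.22757030e-02  1.01733295e+02] [-0.59244733  0.07093883  0.29055024]
[('wrist', array([285., 141.])), ('wrist', array([286.,  -4.])), ('side', array([280., 149.])), ('side', array([270., 158.])), ('top', array([363., 157.])), ('top', array([317., 161.]))]
```

View pics/m5.png

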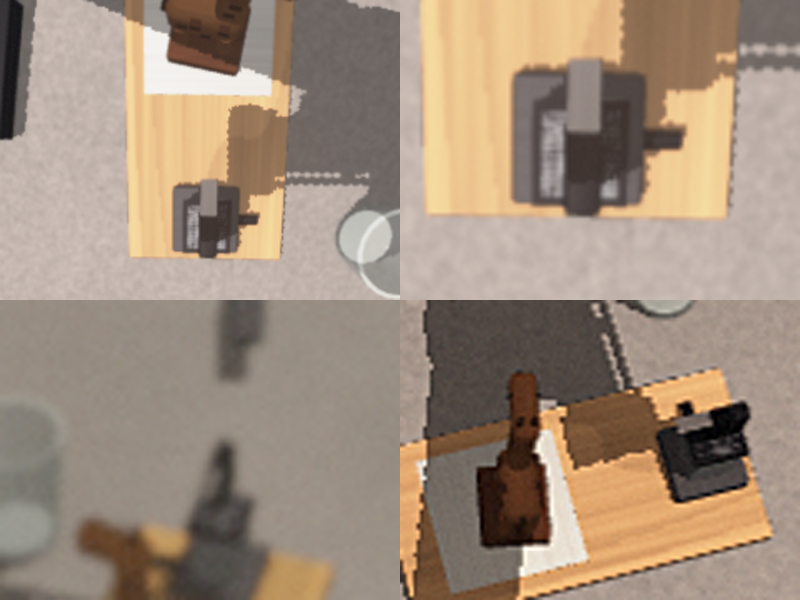

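The giraffe stands fully on the plate. In the wrist picture the gauge's pointer tip is at about (285.5,138) and the grip is centred on column 284. I've used up the allowed pictures, so I'll triangulate the pointer now, then touch the grip's top with shut fingers for its exact height.

```bash
python3 - <<'E'
from h import *
import pickle
s=pickle.load(open('w9.pkl','rb'))
o=[('wrist',(285.5,138),s),('top',(363.6,157)),('side',(279.6,148.4))]
for k in (o,o[:2],o[1:]): print(tri(k))
f=lambda x,y:(230+(x-400)/3.3333,120+y/3.3333)
print('grip front',plane('wrist',f(584,131),130,s),'grip back',plane('wrist',f(583,213),100,s))
L,Rr=plane('wrist',f(425,212),15,s),plane('wrist',f(728,216),15,s);print('board end',L,Rr,(L+Rr)/2)
# giraffe horn pixels predicted / plate
fl=lambda x,y:(160+x/400*240,30+y/300*180)
print('plate near',plane('wrist',fl(145,94),15,s),plane('wrist',fl(272,94),15,s))
E
```

```text
(array([ 611.96362518, -174.63522605,  133.63448336]), [1.8195337789975257, 2.6627307001781126, 1.5193777827651025])
(array([ 610.17313562, -174.31446922,  140.60058196]), [1.8287798399353534, 1.828779839935383])
(array([ 614.25591363, -178.08780664,  128.75645813]), [1.093384707280917, 1.0933847072807528])
grip front [ 616.33201544 -197.94690405  130.        ] grip back [ 624.16034105 -233.35552878  100.        ]
board end [ 552.92743842 -264.37031168   15.        ] [ 699.99627522 -236.03632048   15.        ] [ 626.46185682 -250.20331608   15.        ]
plate near [ 541.65530278 -113.14401513   15.        ] [655.18265316 -89.56515906  15.        ]
```

Request:
{"api": "send_rows", "payload": {"claw": [1, 1, 1, 1, 1, 1, 1, 1, 1, 1], "xyz": [[1.8, 0.95, 1], [1.8, 0.95, 3], [1.8, 0.95, 6], [1.8, 0.95, 9], [1.8, 0.95, 12], [1.8, 0.95, 14], [1.8, 0.95, 16], [1.8, 0.95, 17], [1.8, 0.95, 17.3], [1.8, 0.95, 17.3]], "turn": [0, 0, 0, 0, 0, 0, 0, 0, 0, 0]}}

```text
time_s: 17.65
eef_pos: [619.5, -213.3, 149.5]
eef_rot: [180.0, 0.0, 101.5]
ft_force: [0.3, 0.1, 1.2]
grip_width: 15.0
finger_force: 0.0
```

Request:
{"api": "send_rows", "payload": {"claw": [1, 1, 1, 1], "xyz": [[0, 0, 0.2], [0, 0, 0.4], [0, 0, 0.6], [0, 0, 0.6]], "turn": [0, 0, 0, 0]}}

```text
time_s: 18.05
eef_pos: [619.1, -213.5, 143.0]
eef_rot: [-180.0, 0.0, 101.5]
ft_force: [-1.0, -0.4, 0.4]
grip_width: 0.9
finger_force: 0.0
```

Request:
{"api": "send_rows", "payload": {"claw": [1, 1, 1], "xyz": [[0, 0, 0.2], [0, 0, 0.3], [0, 0, 0.3]], "turn": [0, 0, 0]}}

```text
time_s: 18.35
eef_pos: [619.0, -213.4, 139.8]
eef_rot: [-180.0, -0.0, 101.5]
ft_force: [-1.0, -0.9, 0.2]
grip_width: 0.4
finger_force: 0.0
```

Request:
{"api": "send_rows", "payload": {"claw": [1, 1, 1], "xyz": [[0, 0, 0.2], [0, 0, 0.3], [0, 0, 0.3]], "turn": [0, 0, 0]}}

```text
time_s: 18.65
eef_pos: [619.3, -213.4, 137.5]
eef_rot: [180.0, 0.0, 101.5]
ft_force: [-1.6, 0.3, 2.8]
grip_width: 0.0
finger_force: 1.6
```

Request:
{"api": "send_rows", "payload": {"claw": [1, 1, 1], "xyz": [[0, 0, 0.2], [0, 0, 0.3], [0, 0, 0.3]], "turn": [0, 0, 0]}}

```text
time_s: 18.95
eef_pos: [619.3, -213.4, 137.3]
eef_rot: [180.0, 0.1, 101.5]
ft_force: [-6.0, 1.9, 15.0]
grip_width: 0.2
finger_force: 7.8
```

The grip's top is at z ≈ 137.4, so the pull needed is 205 − 137.4 ≈ 67.6 mm. Next: back up, open, straddle the grip and pinch it.

Request:
{"api": "send_rows", "payload": {"claw": [1, 1, -1, -1, -1, -1, -1, -1, -1, -1, -1, -1], "xyz": [[0, 0, -1.5], [0, 0, -2.5], [0, 0, -2.5], [0, 0, -2.5], [0, 0, -2.5], [0, 0, -2.5], [0, 0, -1], [0, 0, 0.5], [0, 0, 2], [0, 0, 3], [0, 0, 3.3], [0, 0, 3.3]], "turn": [0, 0, 0, 0, 0, 0, 0, 0, 0, 0, 0, 0]}}

```text
time_s: 20.15
eef_pos: [618.8, -213.3, 100.2]
eef_rot: [-179.9, -0.0, 101.5]
ft_force: [0.3, -0.2, 0.1]
grip_width: 72.7
finger_force: 0.0
```

Request:
{"api": "send_rows", "payload": {"claw": [0, 0.3, 0.5, 0.6, 0.7, 0.8, 1, 1, 1, 1, 1, 1], "xyz": [[0, 0, 0], [0, 0, 0], [0, 0, 0], [0, 0, 0], [0, 0, 0], [0, 0, 0], [0, 0, 0], [0, 0, 0], [0, 0, 0], [0, 0, 0], [0, 0, 0], [0, 0, 0]], "turn": [0, 0, 0, 0, 0, 0, 0, 0, 0, 0, 0, 0]}}

```text
time_s: 21.35
eef_pos: [617.0, -213.8, 100.9]
eef_rot: [-179.7, -0.0, 101.4]
ft_force: [-4.9, 0.2, 4.4]
grip_width: 13.5
finger_force: 30.0
```

Request:
{"api": "send_rows", "payload": {"claw": [1, 1, 1, 1, 1, 1, 1, 1, 1, 1, 1, 1], "xyz": [[0, -0.2, 0], [0, -0.2, -0.3], [0, -0.2, -1], [0, -0.2, -1.8], [0, -0.2, -2.6], [0, -0.2, -3.4], [0, -0.2, -4.2], [0, -0.2, -5], [0, -0.2, -5.7], [0, -0.2, -6.2], [0, -0.2, -6.5], [0, -0.2, -6.6]], "turn": [0, 0, 0, 0, 0, 0, 0, 0, 0, 0, 0, 0]}}

```text
time_s: 22.55
eef_pos: [617.0, -213.8, 167.1]
eef_rot: [-180.0, 0.0, 101.5]
ft_force: [1.9, -0.4, -9.9]
grip_width: 14.2
finger_force: 30.0
```

```bash
python3 - <<'E'
from h import *
s=sensors.get_obs();print(s['eef_pos'],s['ft_force'])
cv2.imwrite('pics/wA.png',optics.snapshot('wrist')[:,:,::-1]);cv2.imwrite('pics/sA.png',optics.snapshot('side')[:,:,::-1]);cv2.imwrite('pics/tA.png',optics.snapshot('top')[:,:,::-1])
E
```

```text
[ 616.9803707  -213.82240662  167.13101937] [ 1.88109713 -0.39328649 -9.90953128]
```

Request:
{"api": "send_rows", "payload": {"claw": [1, 1, 1, 1, 1, 1, 1, 1, 1, 1, 1, 1], "xyz": [[0, 0, -0.14], [0, 0, -0.14], [0, 0, -0.14], [0, 0, -0.14], [0, 0, -0.14], [0, 0, -0.14], [0, 0, -0.14], [0, 0, -0.14], [0, 0, -0.14], [0, 0, -0.14], [0, 0, -0.14], [0, 0, -0.14]], "turn": [0, 0, 0, 0, 0, 0, 0, 0, 0, 0, 0, 0]}}

```text
time_s: 23.9
eef_pos: [617.0, -213.8, 168.3]
eef_rot: [-180.0, -0.0, 101.5]
ft_force: [-0.6, -1.0, -8.7]
grip_width: 13.9
finger_force: 30.0
```

Request:
{"api": "send_rows", "payload": {"claw": [1, 1, 1, 1, 1, 1], "xyz": [[0, 0, 0], [0, 0, 0], [0, 0, 0], [0, 0, 0], [0, 0, 0], [0, 0, 0]], "turn": [0, 0, 0, 0, 0, 0]}}

```text
time_s: 24.5
eef_pos: [617.0, -213.8, 168.3]
eef_rot: [-180.0, -0.0, 101.5]
ft_force: [-1.9, -0.8, -9.7]
grip_width: 14.1
finger_force: 30.0
```

```bash
python3 - <<'E'
from h import *
Z=[]
for _ in range(6): optics.calibration('top'); Z.append(sensors.get_obs()['eef_pos'][2]); im=optics.snapshot('wrist')
cv2.imwrite('pics/wB.png',im[:,:,::-1]);print(np.round(Z,2),np.mean(Z))
s=sensors.get_obs()
R=Ro.from_euler('xyz',s['eef_rot'],degrees=True).as_matrix()
# predicted pointer tip pixel in wrist picture and what edges are there along the pointer's line
for z in (202,205,208):
    tip=np.r_[s['eef_pos'][:2],z]+R[:,0]*41; fr=np.r_[s['eef_pos'][:2],z]+R[:,0]*16; print(z,proj('wrist',tip,s),proj('wrist',fr,s))
for c in (270,280,290): print(c,cv2.cvtColor(im,cv2.COLOR_RGB2GRAY)[100:260:5,c].tolist())
for r in (190,210,220): print(r,cv2.cvtColor(im,cv2.COLOR_RGB2GRAY)[r,230:330:4].tolist())
E
```

```text
[168.34 168.37 168.37 168.36 168.36 168.4 ] 168.3659452469444
202 [275.30161496 196.76223408] [275.50541077 247.47267648]
205 [275.22761446 198.33252335] [275.43965966 250.03881589]
208 [275.15024444 199.97451658] [275.37109268 252.71539985]
270 [220, 220, 132, 133, 132, 133, 132, 132, 132, 131, 132, 131, 131, 91, 80, 79, 88, 57, 61, 128, 151, 149, 149, 149, 150, 149, 149, 150, 149, 149, 50, 46]
280 [220, 206, 133, 132, 133, 133, 132, 132, 133, 131, 129, 127, 126, 85, 78, 77, 88, 56, 57, 120, 148, 149, 149, 149, 149, 148, 148, 149, 147, 146, 51, 46]
290 [217, 218, 152, 130, 130, 129, 126, 119, 119, 120, 120, 121, 120, 91, 76, 76, 87, 54, 56, 117, 150, 152, 150, 149, 148, 147, 146, 143, 141, 138, 48, 46]
190 [218, 218, 221, 212, 218, 146, 131, 60, 89, 64, 61, 57, 56, 57, 55, 56, 56, 54, 74, 77, 83, 84, 86, 88, 212]
210 [218, 216, 220, 218, 214, 157, 128, 82, 191, 164, 149, 152, 149, 149, 149, 150, 101, 56, 113, 98, 217, 219, 222, 223, 220]
220 [217, 216, 220, 221, 212, 170, 127, 80, 197, 163, 150, 153, 148, 147, 150, 148, 188, 73, 116, 117, 220, 220, 222, 223, 222]
```

Pointer level ≈ 204.9 mm against the horns at 205, held for well over a second. Now I'll ease the blade down.

Request:
{"api": "send_rows", "payload": {"claw": [1, 1, 1, 1, 1, 1, 1, 1, 1, 1, 1, 1], "xyz": [[0, 0, 0.3], [0, 0, 0.9], [0, 0, 1.6], [0, 0, 2.3], [0, 0, 3], [0, 0, 3.7], [0, 0, 4.4], [0, 0, 5.1], [0, 0, 5.7], [0, 0, 6.2], [0, 0, 6.5], [0, 0, 6.5]], "turn": [0, 0, 0, 0, 0, 0, 0, 0, 0, 0, 0, 0]}}

```text
time_s: 26.0
eef_pos: [617.1, -213.8, 102.9]
eef_rot: [-180.0, -0.0, 101.5]
ft_force: [-4.7, -1.0, -6.5]
grip_width: 13.6
finger_force: 30.0
```

Request:
{"api": "send_rows", "payload": {"claw": [1, 1, 1, 1, 1], "xyz": [[0, 0, 0.1], [0, 0, 0.2], [0, 0, 0.3], [0, 0, 0.3], [0, 0, 0.3]], "turn": [0, 0, 0, 0, 0]}}

```text
time_s: 26.5
eef_pos: [617.1, -213.9, 101.0]
eef_rot: [-180.0, 0.0, 101.5]
ft_force: [-5.8, -0.4, -2.8]
grip_width: 14.0
finger_force: 30.0
```

It's back at z ≈ 101, the same as when gripped, so nothing slipped. I'll press lightly to seat it, then open and leave upward.

Request:
{"api": "send_rows", "payload": {"claw": [1, 1, 1, 1], "xyz": [[0, 0, 0.15], [0, 0, 0.2], [0, 0, 0.2], [0, 0, 0.2]], "turn": [0, 0, 0, 0]}}

```text
time_s: 26.9
eef_pos: [617.1, -213.9, 100.9]
eef_rot: [-180.0, 0.1, 101.5]
ft_force: [-10.1, 0.5, 5.6]
grip_width: 13.8
finger_force: 30.0
```

Request:
{"api": "send_rows", "payload": {"claw": [-1, -1, -1, -1, -1, -1, -1, -1, -1, -1, -1, -1], "xyz": [[0, 0, 0], [0, 0, 0], [0, 0, 0], [0, 0, 0], [0, 0, 0], [0, 0, 0], [0, 0, -1], [0, 0, -4], [0, 0, -8], [0, 0, -12], [0, 0, -16], [0, 0, -20]], "turn": [0, 0, 0, 0, 0, 0, 0, 0, 0, 0, 0, 0]}}

```text
time_s: 28.1
eef_pos: [617.2, -213.6, 301.1]
eef_rot: [179.9, 0.0, 101.5]
ft_force: [0.9, -0.5, 0.5]
grip_width: 86.6
finger_force: 0.0
```

```bash
python3 - <<'E'
from h import *
s=sensors.get_obs();print(s['eef_pos'],s['qvel'].round(1))
for n in('side','top'):
    a=cv2.imread(f'pics/{n}9.png');b=optics.snapshot(n)[:,:,::-1];cv2.imwrite(f'pics/{n}F.png',b)
    for X in ([585,-54,100],[619,-214,120]):
        u,v=proj(n,X).astype(int);d=cv2.absdiff(a,b.copy()).max(2)[v-25:v+25,u-20:u+20];print(n,X,(d>50).sum())
    # giraffe silhouette extents by colour
    m=cv2.inRange(cv2.cvtColor(b.copy(),cv2.COLOR_BGR2HSV),(2,110,30),(13,255,220));u,v=proj(n,[585,-54,100]).astype(int);m2=np.zeros_like(m);m2[v-45:v+45,u-30:u+30]=m[v-45:v+45,u-30:u+30]
    print(cv2.boundingRect(m2),[proj(n,p).round() for p in ([585,-54,15],[597,-54,205])])
E
```

```text
[ 617.16496338 -213.55903134  301.09176347] [ -4.   -5.3  -1.7 -39.4  -3.3  42.7   3.8]
side [585, -54, 100] 30
side [619, -214, 120] 0
(256, 155, 25, 49) [array([271., 198.]), array([267., 156.])]
top [585, -54, 100] 133
top [619, -214, 120] 56
(284, 142, 60, 76) [array([312., 183.]), array([317., 156.])]
```

Request:
{"api": "send_rows", "payload": {"claw": [-1, -1, -1, -1, -1], "xyz": [[0, 0, -2], [0, 0, -2], [0, 0, -2], [0, 0, -2], [0, 0, -2]], "turn": [0, 0, 0, 0, 0]}}

```text
time_s: 28.7
eef_pos: [616.8, -213.8, 317.2]
eef_rot: [-179.9, -0.0, 101.5]
ft_force: [-1.0, 0.6, 0.2]
grip_width: 86.9
finger_force: 0.0
```

```bash
python3 -c "
from cell import bot
print(bot.hand_in())"
```

```text
the job is handed in; nothing more can be done
None
```

The giraffe is standing on the plate; the pointer was raised to about 204.9 mm (horns at 205 mm, a level worked out from the arm's readings, not seen on camera) and held for over a second, then the blade was eased fully home and let go, and the job was handed in at 28.7 s.

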